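Shut and bolt the travel box hatch

TASK

Get the small bird travel box ready for the road: with the fingers only pushing and never pinching anything, push its green hatch fully shut by the tab. Then hold the red spring catch down with one fingertip while the other finger pushes the black bolt knob fully home, and let the catch spring back up so that it locks the bolt. Leave the things standing on and around the box where they are.

Things in the scene. Friction and masses are not known exactly. Their poses are not given: they have to be found in the camera images.
- travel_box: Plywood travel box fixed to the bench; white lid 258 (x) by 328 mm (y), lid top 110 mm above the origin (under the box, bench level). x points away from the robot at yaw 0, y left, z up. On the lid, right front: a red press bar and, 57 mm to its +y side, the black knob of a steel bolt; far half: a green sliding hatch. Behind the knob (-x) nothing is higher than 12 mm over the lid.
- hatch_tab (a point): Centre of the hatch's upright green tab: 60 mm along box x, 10 mm thick along y, from 10 mm (hatch top) to 40 mm over the lid; point 25 mm over the lid, at (65, -20, 135) mm in the box frame at joint value 0. Push its right (-y) face towards box +y. The hatch's near edge has a flange 26 mm high, 35 to 43 mm to the -x side of this point.
- hatch (a joint): Slide of the green hatch along box +y, 0 (open) to 0.050 m (fully shut, at a stop). Friction about 1.5 N. The bolt passes behind the hatch's flange only when the hatch is shut to within about 4 mm.
- bolt_knob (a point): Centre of the upright black bolt knob, a paddle 10 mm thick (box x), 26 mm wide (box y), top 66 mm above the lid; this point is 50 mm above the lid, at (-55, -50, 160) mm in the box frame at joint value 0. Push its rear (-x) face towards box +x.
- bolt (a joint): Slide of the bolt along box +x, 0 (drawn back) to 0.040 m (fully home). Friction about 1.5 N. With the catch up it moves only 4 mm before its side lug meets the catch's tooth; with the catch down it runs freely; from 0.037 m on the catch can spring up behind the lug and lock it.
- catch_top (a point): Centre of the top face of the red press bar of the spring catch, 91 mm long (box x), 22 mm wide (box y); at (-52.5, -106.5, 152) mm in the box frame, 42 mm above the lid, when up. It stays where it is along x and y, and a fingertip may slide along it.
- catch (a joint): Travel of the red bar straight down: 0 (up) to 0.010 m (bottomed). Spring: 2 N at the start, 7 N at the bottom. The bolt is free once it is about 6 mm down. Let go, it springs up unless the bolt's lug is still over its tooth.
- drops_b: Small brown bottle with white cap, 30 mm diameter, 62 mm high, standing loose on the left front of the lid; origin at the centre of its underside. Leave alone.
- tweezers_b: Steel tweezers, 126 mm long, lying loose on the left of the lid; origin at the centre of its underside. Leave alone.
- cup_c: Small clear plastic cup, rim 59 mm across, 30 mm high, standing loose on the bench to the left of the box; origin at the centre of its underside. Leave alone.
- tape_roll: Roll of tan tape, 96 mm across, 25 mm high, lying loose on the bench to the right of the box; origin at the centre of its underside. Leave alone.

How it is judged:
By the outcome, as a careful person would: the job done as asked, in the order asked, and still so for the second after the job is handed in, with the robot touching nothing.
It also fails if it takes over 45 s, if anything falls off the work surface, if the arm or the gripper's body presses on something with over 40 N, if the wrist force passes 120 N, or if a joint passes its speed limit or range.

ROBOT

A 6-joint arm with a two-finger parallel gripper is mounted at the origin on a cart in front of the work surface, level with it; the furniture and walls round the work are solid. World frame = base frame: x ahead of the robot, y to its left, z up, the work surface at z = 0. Lengths are in mm, angles in rad, forces in N, time in s.
With the tool pointing down it reaches from about 275 to 1000 mm from the base axis. Payload 8.4 kg.
Tool frame: the origin (TCP) lies on the centre line of the jaws, within the pads' length; the fingertips stand 17 mm ahead of it and the grasp point (between the pads) lies 2 mm behind it (r.tcp_to_tips is the z of the fingertips in the tool frame, in mm); z points along the fingers, y is the direction in which the jaws open and shut (so a half turn about z gives the same grasp; the last joint's range is limited). The gripper opens to 85 mm and grips with 20 to 120 N. Pads are 22 mm wide; open, the fingers measure 114 mm over their backs; the gripper's body (76 mm by 85 mm) begins 54 mm behind the grasp point. The pads swing forward as they close: fully open they stand 13 mm farther back than shut.
Start: joints at [-1.282, 0.353, 1.633, -0, 1.155, -0.002], TCP at [179.198, -598.762, 248.281] pointing down, gripper open.
Joint ranges: [-2.63, 2.63], [-0.92, 2.1], [0.06, 2.66], [-1.3, 4.44], [0, 2.69], [-3.02, 3.02]. Speed limits (rad/s): [2.22, 2.22, 2.79, 3.14, 3.14, 3.14].

INTERFACE

Orientations are given as [roll, pitch, yaw] about the fixed x, y, z axes, in that order (R = Rz(yaw) Ry(pitch) Rx(roll)).
In Python, from rig import r, cams, job gives the robot as it stands.
- The arm moves only by the tool drive_tool, never from a script. Its argument "deltas" is a list of rows, each a list of 4 numbers: the shift along the tool's x, y, z in cm, then the turn about the tool's z in rad. In form: [[x, y, z, roll], ...]. A call has 1 to 12 rows; each row shifts and turns the commanded pose from where the row before left it, along the tool's axes as they then stand; what a row does not reach is not made up. A row lasts 1/12 s, in which the tool goes at most 41.7 mm and 7.16 degrees, less where a joint would pass 70% of its speed; a pose out of reach is approached as far as the arm can. A call with a gripper value outside its range is refused whole. "jaw" is the closure, from 0 (fully open) to 1 (shut), set as the call begins (left out, the last holds). The fingers move at their own pace and stop on an object; "force" is the grip in N (left out, the last holds). Time passes only in rows, so rows that do not move let the fingers close. It gives the time, the measured TCP pose, the force and the opening at its end, in the units of the state.
- r.sense(): the state, without advancing time (a new reading comes with each control period).
- cams.grab_frame(name): name is "scene" or "top" or "wrist"; returns (picture, depth): 400x640x3 uint8, red, green, blue; 400x640 float32, mm along the optical axis (not along the pixel's ray), 0 where there is no reading.
- cams.camera_params(name): a dict with "fx", "fy", "cx", "cy" (pixels), "R" (3x3) and "t" (3): a world point X has camera coordinates R X + t. Camera axes: x right, y down, z forward; pixel columns grow to the right and rows downward; lengths in mm; the calibration is good to about 2 mm. The wrist camera is an equidistant fisheye: a pixel r from the principal point sees the ray r / f radians off the axis. A picture is of the moment at which its call begins: read the wrist's pose just before it. camera_params takes no time and is no camera call; for the wrist camera it gives the pose at the moment of the call.
- job.sign_off(): hands the job in, once; it reports no verdict.
The state is a dict: "clock": time; "qpos": joint angles; "qvel": joint speeds; "joint_efforts": joint torques, N m; "eef_pos": TCP position; "tcp_rot": TCP orientation; "contact_force": force on the tool from outside, world axes, zero at the start; "wrist_torque": the same for the moment, N m; "opening": opening from 0.0 (shut) to 1.0 (fully open).
Only numpy, scipy, OpenCV 4.12 (cv2) and the standard library are available. Lean on these libraries where they do the work, as an engineer would, in place of code of your own. Each camera call takes 0.05 s, during which the arm holds its last target. There are 200 camera calls.

## Working session

There is one attempt and no reset: what is moved stays moved. The work goes in short steps, Python scripts to look and compute and a tool call to move; the robot and the scene stay as the last step left them, time stands still between calls to the robot, and variables do not carry over. Pictures are saved under pics/ and viewed, about 8 in all and at most 12, crops included, and the job is handed in when it is done.

Besides the shell and the picture viewer there is one more tool, called after "Call:" as name(argument=value, ...), one argument or row to a line, values as JSON. drive_tool: Moves the arm, as the interface text tells. Its arguments: {"type":"object","properties":{"deltas":{"type":"array"},"jaw":{"type":"number"},"force":{"type":"number"}},"required":["deltas"]}

```bash
mkdir -p pics; ls; cat > h.py <<'E'
import numpy as np, cv2
from rig import r, cams, job
def grab(n,f=None):
    p=cams.camera_params(n); im,d=cams.grab_frame(n)
    if f: cv2.imwrite('pics/'+f,cv2.cvtColor(im,cv2.COLOR_RGB2BGR))
    return im,d,p
def world(p,d):  # per-pixel world points (pinhole cams)
    v,u=np.mgrid[:d.shape[0],:d.shape[1]]
    c=np.stack([(u-p['cx'])/p['fx']*d,(v-p['cy'])/p['fy']*d,d],-1)
    return (c-p['t'])@p['R']
E
python3 - <<'E'
from h import *
for n in('scene','top'):
    im,d,p=grab(n,n+'0.png'); np.savez('pics/'+n,im=im,d=d,**p); print(n,-p['R'].T@p['t'])
s=r.sense();print({k:np.round(v,3) for k,v in s.items()})
E
```

```text
pics
scene [ 329.32581886  863.36268369 1206.58480971]
top [ 450.76462172  -70.5884929  1264.69957462]
{'clock': np.float64(0.1), 'qpos': array([-1.282,  0.354,  1.634,  0.   ,  1.155, -0.002]), 'qvel': array([ 0.   ,  0.   , -0.001, -0.   , -0.   ,  0.   ]), 'joint_efforts': array([-0.0000e+00, -6.0636e+01, -3.4282e+01, -0.0000e+00,  4.0000e-03,
        0.0000e+00]), 'eef_pos': array([ 179.101, -598.38 ,  247.649]), 'tcp_rot': array([-3.14 , -0.   ,  0.291]), 'contact_force': array([-0.734,  0.021,  0.737]), 'wrist_torque': array([0.032, 0.017, 0.015]), 'opening': np.float64(1.002)}
```

View pics/top0.png

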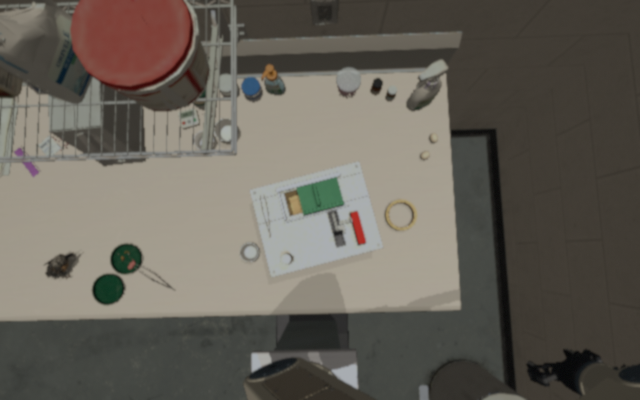

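View pics/scene0.png

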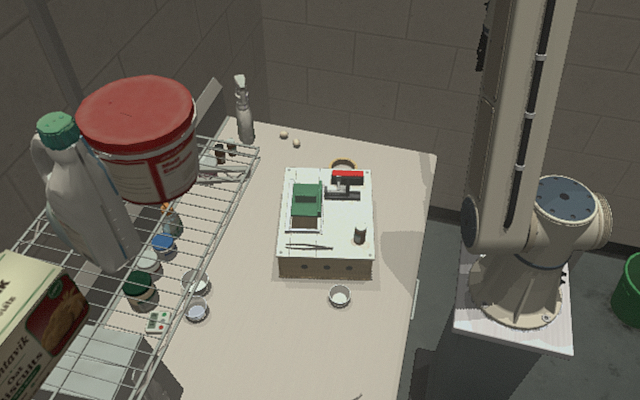

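The top view shows the box at (250–382, 163–275), with the hatch at (320,196), knob at (337,226), red bar at (358,228), bottle at (287,258), tape at (400,214) and cup at (250,252). The scene view confirms the layout: no obstacles close above the box, with the shelf far to the left.

```bash
python3 - <<'E'
from h import *
fit={}
for n in('top','scene'):
    z=np.load(f'pics/{n}.npz'); im,d=z['im'],z['d']; W=world(z,d)
    hsv=cv2.cvtColor(im,cv2.COLOR_RGB2HSV); H,S,V=[hsv[...,i].astype(int) for i in range(3)]
    reg=(W[...,0]>250)&(W[...,0]<800)&(W[...,1]>-350)&(W[...,1]<250)&(W[...,2]>85)&(W[...,2]<200)&(d>0)
    lid=reg&(abs(W[...,2]-110)<10)
    rec=cv2.minAreaRect(W[lid][:,:2].astype(np.float32)); print(n,'lid rect',rec,'z',np.median(W[lid][:,2]))
    (cx,cy),(a,b),ang=rec
    yaw=np.radians(ang if a<b else ang-90); yaw=(yaw+np.pi/4)%(np.pi/2)-np.pi/4
    R=np.array([[np.cos(yaw),-np.sin(yaw)],[np.sin(yaw),np.cos(yaw)]])
    B=W.copy(); B[...,:2]=(W[...,:2]-[cx,cy])@R
    print('yaw',yaw)
    for k,m in dict(red=reg&((H<8)|(H>172))&(S>150)&(W[...,2]>135),tab=reg&(H>40)&(H<90)&(S>80)&(W[...,2]>138),knob=reg&(V<90)&(S<90)&(W[...,2]>160),bottle=reg&(W[...,2]>155)&(B[...,1]>40)).items():
        q=B[m]; 
        if len(q): print(k,len(q),np.percentile(q,[2,98],axis=0).round(1).tolist(),'top z',np.percentile(q[:,2],90).round(1), 'centre world',(R@np.mean(np.percentile(q,[2,98],axis=0),0)[:2]+[cx,cy]).round(1))
E
```

```text
top lid rect ((544.2242431640625, -47.74772644042969), (258.7518310546875, 328.8576965332031), 13.017867088317871) z 110.00459878478479
yaw 0.2272046422781544
red 209 [[-98.1, -114.1, 146.8], [-16.1, -96.6, 156.1]] top z 154.2 centre world [ 512.3 -163.3]
tab 87 [[17.8, -46.6, 138.4], [87.1, 9.8, 152.3]] top z 151.7 centre world [599.5 -53.8]
knob 32 [[-62.4, -59.9, 165.1], [-53.3, -38.1, 178.7]] top z 176.3 centre world [ 498.9 -108.6]
bottle 100 [[-103.5, 91.7, 157.0], [-77.7, 118.2, 175.3]] top z 174.1 centre world [432.3  34.1]
scene lid rect ((542.0811767578125, -47.81047058105469), (258.0346374511719, 333.5603942871094), 13.057559967041016) z 109.04950915082627
yaw 0.227897413701468
red 150 [[-98.2, -117.2, 146.1], [-14.6, -95.0, 155.0]] top z 153.5 centre world [ 511.1 -163.9]
tab 22 [[20.5, -22.6, 139.1], [85.0, 0.5, 152.6]] top z 150.4 centre world [596.  -46.7]
knob 42 [[-98.4, -57.8, 161.2], [-53.8, 120.9, 177.2]] top z 175.6 centre world [460.8 -34.2]
bottle 117 [[-103.0, 93.1, 155.6], [-77.0, 120.2, 173.9]] top z 173.0 centre world [430.3  35.7]
```

```bash
cat >> h.py <<'E'
C=np.array([543.3,-47.8]); YAW=.2275
RB=np.array([[np.cos(YAW),-np.sin(YAW)],[np.sin(YAW),np.cos(YAW)]])
def st():
    s=r.sense(); print('t',s['clock'].round(2),'box tcp',(RB.T@(s['eef_pos'][:2]-C)).round(1),'tipz',(s['eef_pos'][2]-r.tcp_to_tips).round(1),'rot',np.round(s['tcp_rot'],3),'F',np.round(s['contact_force'],1),'op',s['opening'].round(3),'tips',r.tcp_to_tips)
E
python3 -c "from h import *; st()"
```

```text
Traceback (most recent call last):
  File "h.py", line 14, in st
    s=r.sense(); print('t',s['clock'].round(2),'box tcp',(RB.T@(s['eef_pos'][:2]-C)).round(1),'tipz',(s['eef_pos'][2]-r.tcp_to_tips).round(1),'rot',np.round(s['tcp_rot'],3),'F',np.round(s['contact_force'],1),'op',s['opening'].round(3),'tips',r.tcp_to_tips)
                           ^^^^^^^^^^^^^^^^
AttributeError: 'float' object has no attribute 'round'
```

Call:
drive_tool(
  deltas=[
    [0, 0, 0, 0.064],
    [3.02, -2.18, 0, 0],
    [3.02, -2.18, 0, 0],
    [3.02, -2.18, 0, 0],
    [3.02, -2.18, 0, 0],
    [3.02, -2.18, 0, 0],
    [3.02, -2.18, 0, 0],
    [3.02, -2.18, 0, 0],
    [3.02, -2.18, 0, 0],
    [3.02, -2.18, 0, 0],
  ],
  jaw=1,
)

```text
clock: 0.93
eef_pos: [400.6, -344.8, 248.1]
tcp_rot: [-3.141, 0.0, 0.227]
contact_force: [-0.4, -0.6, -0.1]
opening: 0.0
```

```bash
python3 -c "from h import *; st()"
```

```text
Traceback (most recent call last):
  File "h.py", line 14, in st
    s=r.sense(); print('t',s['clock'].round(2),'box tcp',(RB.T@(s['eef_pos'][:2]-C)).round(1),'tipz',(s['eef_pos'][2]-r.tcp_to_tips).round(1),'rot',np.round(s['tcp_rot'],3),'F',np.round(s['contact_force'],1),'op',s['opening'].round(3),'tips',r.tcp_to_tips)
                           ^^^^^^^^^^^^^^^^
AttributeError: 'float' object has no attribute 'round'
```

Call:
drive_tool(
  deltas=[
    [3.02, -2.18, 0, 0],
    [3.02, -2.18, 0, 0],
    [3.02, -2.18, 0, 0],
    [3.02, -2.18, 0, 0],
    [3.02, -2.18, 0, 0],
    [3.02, -2.18, 0, 0],
    [3.02, -2.18, 0, 0],
    [3.02, -2.18, 0, 0],
    [3.02, -2.18, 0, 0],
    [0, 0, 0, 0],
    [0, 0, 0, 0],
  ],
)

```text
clock: 1.85
eef_pos: [621.3, -92.5, 247.5]
tcp_rot: [-3.141, 0.001, 0.23]
contact_force: [-1.3, -0.5, 0.4]
opening: 0.003
```

```bash
sed -i "s/s\['clock'\].round(2)/np.round(s['clock'],2)/; s/s\['opening'\].round(3)/np.round(s['opening'],3)/" h.py; python3 -c "
from h import *; st()
im,d,p=grab('wrist','w1.png'); print({k:np.round(v,3).tolist() for k,v in p.items()}); grab('top','t1.png')"
```

```text
t 1.85 box tcp [ 65.9 -61.1] tipz 230.5 rot [-3.141e+00  1.000e-03  2.300e-01] F [-1.3 -0.5  0.4] op 0.003 tips 17.0
{'fx': 309.707, 'fy': 309.707, 'cx': 320.121, 'cy': 205.059, 'R': [[0.228, -0.974, -0.0], [-0.921, -0.216, 0.324], [-0.316, -0.074, -0.946]], 't': [-231.98, 509.676, 568.665]}
```

View pics/w1.png

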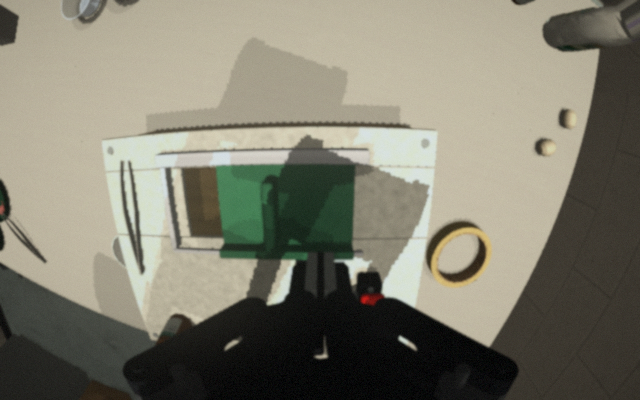

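The wrist view shows the closed fingertips at about (320,260), to the right of the green tab at (270,215). The space below is clear, so I'll go down and push.

Call:
drive_tool(
  deltas=[
    [0, 0, 2.5, 0],
    [0, 0, 2.5, 0],
    [0, 0, 2.5, 0],
    [0, 0, 2.0, 0],
    [0, 0, 0.7, 0],
    [0, 0, 0, 0],
    [0, -1.0, 0, 0],
    [0, -1.0, 0, 0],
    [0, -1.0, 0, 0],
    [0, -0.8, 0, 0],
    [0, -0.6, 0, 0],
    [0, -0.6, 0, 0],
  ],
)

```text
clock: 2.95
eef_pos: [609.8, -44.5, 147.2]
tcp_rot: [3.141, -0.002, 0.228]
contact_force: [0.8, -2.1, 2.1]
opening: 0.003
```

```bash
python3 -c "
from h import *; st()"
```

```text
t 2.95 box tcp [ 65.5 -11.8] tipz 130.2 rot [ 3.141e+00 -2.000e-03  2.280e-01] F [ 0.8 -2.1  2.1] op 0.003 tips 17.0
```

Call:
drive_tool(
  deltas=[
    [0, -0.5, 0, 0],
    [0, -0.5, 0, 0],
    [0, -0.4, 0, 0],
    [0, -0.3, 0, 0],
    [0, -0.2, 0, 0],
    [0, 0, 0, 0],
  ],
)

```text
clock: 3.45
eef_pos: [604.9, -26.5, 146.1]
tcp_rot: [-3.141, 0.001, 0.227]
contact_force: [-0.6, 0.2, 0.1]
opening: -0.004
```

```bash
python3 -c "
from h import *; st()"
```

```text
t 3.45 box tcp [64.8  6.8] tipz 129.1 rot [-3.141e+00  1.000e-03  2.270e-01] F [-0.6  0.2  0.1] op -0.004 tips 17.0
```

Call:
drive_tool(
  deltas=[
    [0, -0.2, 0, 0],
    [0, -0.2, 0, 0],
    [0, -0.2, 0, 0],
    [0, 0, 0, 0],
  ],
)

```text
clock: 3.78
eef_pos: [604.1, -23.2, 146.2]
tcp_rot: [3.138, 0.0, 0.228]
contact_force: [2.3, -12.6, -1.3]
opening: -0.001
```

```bash
python3 -c "
from h import *; st()
im,d,p=grab('wrist','w2.png')"
```

```text
t 3.78 box tcp [64.8 10.3] tipz 129.2 rot [3.138 0.    0.228] F [  2.3 -12.6  -1.3] op -0.001 tips 17.0
```

View pics/w2.png

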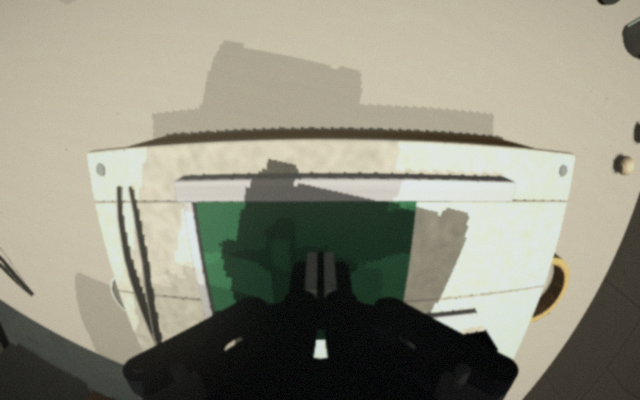

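The picture shows the green hatch flush against its left frame at (205,250). The force rose to 12.6 N at the tab position I expected for fully shut. I'll back off, rise and half open the jaws over the front part of the lid.

Call:
drive_tool(
  deltas=[
    [0, 1.2, 0, 0],
    [0, 0, 2.0, 0],
    [0, 0, -2.0, 0],
  ],
  jaw=2,
)

```text
out of range
```

That call was wrong: it had a stray downward row and an invalid jaw value. It was refused whole, so nothing moved. This is the correct one.

Call:
drive_tool(
  deltas=[
    [0, 1.2, 0, 0],
    [0, 0, -2.5, 0],
    [0, 0, -2.5, 0],
    [0, 0, -2.5, 0],
    [-2.98, 1.6, 0, 0],
    [-2.98, 1.6, 0, 0],
    [-2.98, 1.6, 0, 0],
    [-2.98, 1.6, 0, 0],
    [-2.98, 1.6, 0, 0],
    [0, 0, 0, 0],
  ],
)

```text
clock: 4.67
eef_pos: [474.8, -146.6, 220.9]
tcp_rot: [-3.141, 0.003, 0.225]
contact_force: [0.6, 0.3, 0.7]
opening: 0.006
```

Call:
drive_tool(
  deltas=[
    [0, 0, 0, 0],
    [0, 0, 0, 0],
    [0, 0, 0, 0],
    [0, 0, 0, 0],
    [0, 0, 0, 0],
    [0, 0, 0, 0],
  ],
  jaw=0.506,
)

```text
clock: 5.17
eef_pos: [479.7, -143.7, 221.1]
tcp_rot: [-3.141, 0.0, 0.228]
contact_force: [-0.3, -0.1, 0.1]
opening: 0.496
```

```bash
python3 -c "
from h import *; st()
im,d,p=grab('wrist','w3.png'); grab('top','t3.png')"
```

```text
t 5.17 box tcp [-83.6 -79.1] tipz 204.1 rot [-3.141  0.     0.228] F [-0.3 -0.1  0.1] op 0.496 tips 17.0
```

View pics/w3.png

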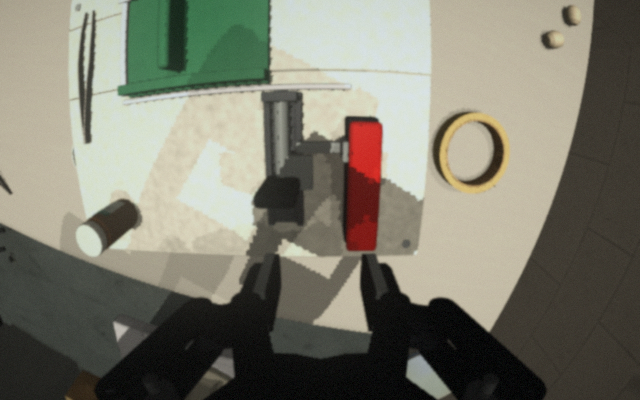

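The view shows the right fingertip at (370,262), in line with the red bar at (345–380, 120–250). The left fingertip at (262,262) is behind the black knob at (277,188). I'll descend slowly and watch the force.

Call:
drive_tool(
  deltas=[
    [0, 0, 2.0, 0],
    [0, 0, 2.0, 0],
    [0, 0, 0.5, 0],
    [0, 0, 0.3, 0],
    [0, 0, 0.2, 0],
    [0, 0, 0, 0],
  ],
)

```text
clock: 5.77
eef_pos: [479.6, -144.3, 171.7]
tcp_rot: [3.141, -0.0, 0.227]
contact_force: [-1.8, 0.2, 0.7]
opening: 0.498
```

```bash
python3 - <<'E'
from h import *
st()
im,d,p=grab('wrist','w4.png')
def pj(b):
    X=np.r_[C+RB@np.array(b[:2]),b[2]]; c=p['R']@X+p['t']; a=np.arctan2(np.hypot(c[0],c[1]),c[2]); u=c[:2]/np.hypot(c[0],c[1])
    return (np.array([p['cx'],p['cy']])+p['fx']*a*u).round()
print('bar near corners',pj((-98,-117.5,152)),pj((-98,-95.5,152)),'far',pj((-7,-117.5,152)),pj((-7,-95.5,152)),'knob top rear',pj((-60,-63,176)),pj((-60,-37,176)))
for y in(-107.4,-50.8): print('tip',pj((-73,y,154)),pj((-73,y-7,154)),pj((-73,y+7,154)))
cv2.imwrite('pics/w4c.png',cv2.resize(cv2.cvtColor(im[100:300,200:460],cv2.COLOR_RGB2BGR),None,fx=3,fy=3)[:600,:780])
E
```

```text
t 5.77 box tcp [-83.8 -79.7] tipz 154.7 rot [ 3.141 -0.     0.227] F [-1.8  0.2  0.7] op 0.498 tips 17.0
bar near corners [387. 284.] [348. 285.] far [400. 117.] [354. 116.] knob top rear [281. 243.] [224. 242.]
tip [373. 247.] [386. 247.] [360. 247.]
tip [264. 247.] [278. 247.] [251. 247.]
```

View pics/w4c.png

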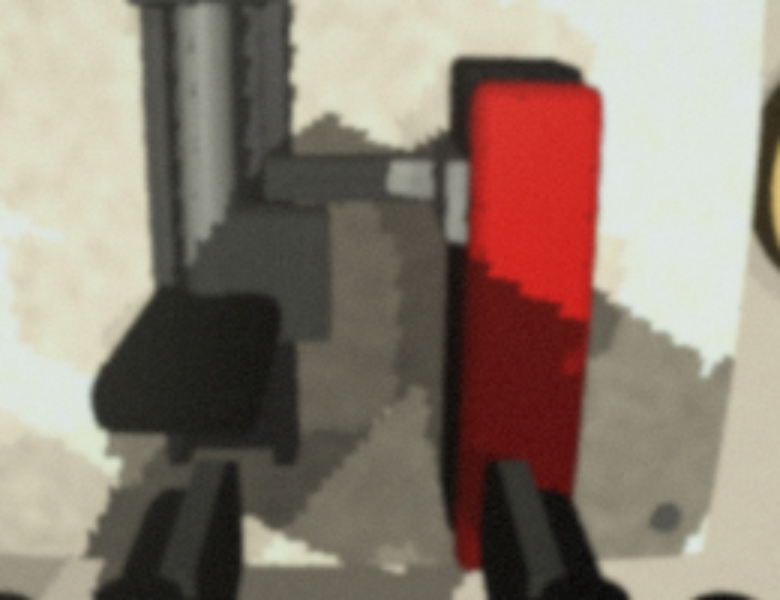

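The crop shows the right fingertip at crop (530,465), on the bar (460–572) but about 3 mm right of its centre. The left fingertip at (205,465) is behind the knob (95–280). I'll shift 2 mm left and press down.

Call:
drive_tool(
  deltas=[
    [0, -0.25, 0, 0],
    [0, 0, 0.3, 0],
    [0, 0, 0.3, 0],
    [0, 0, 0, 0],
  ],
)

```text
clock: 6.15
eef_pos: [479.1, -141.8, 165.3]
tcp_rot: [3.141, -0.001, 0.227]
contact_force: [1.0, 0.5, 2.4]
opening: 0.498
```

```bash
python3 -c "
from h import *; st()"
```

```text
t 6.15 box tcp [-83.8 -77.1] tipz 148.3 rot [ 3.141e+00 -1.000e-03  2.270e-01] F [1.  0.5 2.4] op 0.498 tips 17.0
```

Call:
drive_tool(
  deltas=[
    [0, 0, 0.3, 0],
    [0, 0, 0.3, 0],
    [0, 0, 0, 0],
  ],
)

```text
clock: 6.4
eef_pos: [479.1, -141.9, 159.1]
tcp_rot: [3.141, -0.001, 0.227]
contact_force: [0.2, 1.3, 5.9]
opening: 0.494
```

```bash
python3 -c "
from h import *; st()"
```

```text
t 6.4 box tcp [-83.8 -77.2] tipz 142.1 rot [ 3.141e+00 -1.000e-03  2.270e-01] F [0.2 1.3 5.9] op 0.494 tips 17.0
```

Call:
drive_tool(
  deltas=[
    [0, 0, 0.15, 0],
    [0, 0, 0, 0],
  ],
)

```text
clock: 6.57
eef_pos: [479.1, -141.9, 157.9]
tcp_rot: [3.141, -0.001, 0.227]
contact_force: [0.4, 0.5, 6.3]
opening: 0.493
```

Call:
drive_tool(
  deltas=[
    [0.5, 0, 0, 0],
    [0.5, 0, 0, 0],
    [0.4, 0, 0, 0],
    [0.4, 0, 0, 0],
    [0.4, 0, 0, 0],
    [0.4, 0, 0, 0],
    [0.4, 0, 0, 0],
    [0, 0, 0, 0],
  ],
)

```text
clock: 7.23
eef_pos: [507.0, -135.1, 157.5]
tcp_rot: [-3.141, 0.003, 0.227]
contact_force: [-2.9, -0.8, 6.8]
opening: 0.496
```

```bash
python3 -c "
from h import *; st()"
```

```text
t 7.23 box tcp [-55.1 -76.8] tipz 140.5 rot [-3.141e+00  3.000e-03  2.270e-01] F [-2.9 -0.8  6.8] op 0.496 tips 17.0
```

Call:
drive_tool(
  deltas=[
    [0.4, 0, 0, 0],
    [0.4, 0, 0, 0],
    [0.4, 0, 0, 0],
    [0.4, 0, 0, 0],
    [0.3, 0, 0, 0],
    [0.2, 0, 0, 0],
    [0, 0, 0, 0],
  ],
)

```text
clock: 7.82
eef_pos: [526.1, -130.5, 157.4]
tcp_rot: [-3.141, 0.005, 0.228]
contact_force: [-9.4, -3.4, 9.6]
opening: 0.492
```

```bash
python3 -c "
from h import *; st()"
```

```text
t 7.82 box tcp [-35.4 -76.7] tipz 140.4 rot [-3.141  0.005  0.228] F [-9.4 -3.4  9.6] op 0.492 tips 17.0
```

Call:
drive_tool(
  deltas=[
    [0.2, 0, 0, 0],
    [0.2, 0, 0, 0],
    [0, 0, 0, 0],
  ],
)

```text
clock: 8.07
eef_pos: [526.4, -130.4, 157.3]
tcp_rot: [-3.14, 0.013, 0.229]
contact_force: [-25.4, -8.8, 21.9]
opening: 0.496
```

```bash
python3 -c "
from h import *; st()
im,d,p=grab('wrist')
cv2.imwrite('pics/w5c.png',cv2.resize(cv2.cvtColor(im[60:300,180:440],cv2.COLOR_RGB2BGR),None,fx=2.5,fy=2.5))"
```

```text
t 8.07 box tcp [-35.1 -76.7] tipz 140.3 rot [-3.14   0.013  0.229] F [-25.4  -8.8  21.9] op 0.496 tips 17.0
```

View pics/w5c.png

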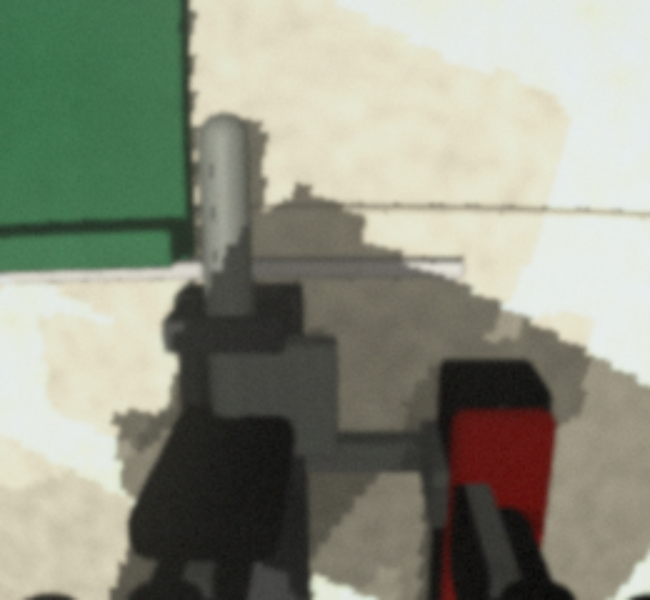

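The bolt rod now passes the shut hatch's edge (crop 225,120–300), and a hard stop is felt at 25 N. I'll ease off the push and lift straight up so the catch can spring.

Call:
drive_tool(
  deltas=[
    [-0.35, 0, 0, 0],
    [0, 0, -0.4, 0],
    [0, 0, -0.4, 0],
    [0, 0, -0.4, 0],
    [0, 0, -0.5, 0],
    [-0.5, 0, -1.0, 0],
    [-2.0, 0, -2.0, 0],
    [-2.5, 0, -2.0, 0],
    [-2.5, 0, -2.0, 0],
    [-2.5, 0, -2.0, 0],
    [0, 0, 0, 0],
  ],
)

```text
clock: 9.03
eef_pos: [429.3, -153.6, 268.3]
tcp_rot: [3.139, -0.002, 0.226]
contact_force: [1.3, -0.3, -0.3]
opening: 0.496
```

```bash
python3 - <<'E'
from h import *
st()
im,d,p=grab('wrist','w6.png')
for n in('top','scene'):
    im,d,p=grab(n,n+'6.png'); W=world(p,d); hsv=cv2.cvtColor(im,cv2.COLOR_RGB2HSV); H,S,V=[hsv[...,i].astype(int) for i in range(3)]
    B=W.copy(); B[...,:2]=(W[...,:2]-C)@RB
    reg=(abs(B[...,0])<125)&(abs(B[...,1])<160)&(B[...,2]>100)&(B[...,2]<185)
    for k,m in dict(red=reg&((H<8)|(H>172))&(S>150)&(B[...,2]>130),tab=reg&(H>40)&(H<90)&(S>80)&(B[...,2]>138),knob=reg&(V<90)&(S<90)&(B[...,2]>160)&(B[...,1]<0)).items():
        q=B[m]
        if len(q): print(n,k,len(q),np.percentile(q,[2,50,98],axis=0).round(1).tolist())
E
```

```text
t 9.03 box tcp [-134.9  -77.3] tipz 251.3 rot [ 3.139e+00 -2.000e-03  2.260e-01] F [ 1.3 -0.3 -0.3] op 0.496 tips 17.0
top red 99 [[-59.9, -114.1, 147.8], [-35.0, -106.9, 151.6], [-14.4, -97.2, 154.9]]
top tab 92 [[19.3, 6.6, 138.3], [55.1, 29.7, 148.7], [88.5, 52.7, 152.6]]
top knob 36 [[-24.4, -60.9, 166.1], [-19.9, -49.0, 174.9], [-14.8, -37.5, 179.0]]
scene red 142 [[-99.3, -117.1, 144.4], [-56.2, -105.2, 150.6], [-15.8, -93.4, 154.7]]
scene tab 31 [[18.9, 6.1, 139.0], [60.6, 29.7, 147.8], [83.7, 45.0, 151.6]]
scene knob 36 [[-24.6, -60.5, 161.5], [-20.5, -44.5, 172.7], [-16.2, -34.1, 178.5]]
```

View pics/w6.png

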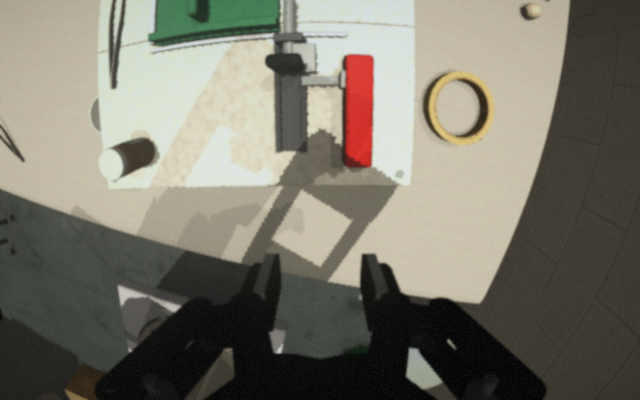

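```bash
python3 - <<'E'
from h import *
def meas(im,d,p):
    W=world(p,d); H,S,V=[cv2.cvtColor(im,cv2.COLOR_RGB2HSV)[...,i].astype(int) for i in range(3)]
    B=W.copy(); B[...,:2]=(W[...,:2]-C)@RB
    reg=(abs(B[...,0])<125)&(abs(B[...,1])<160)&(B[...,2]<185)
    red=reg&((H<8)|(H>172))&(S>150)&(B[...,2]>130)&(B[...,0]>-60); k=reg&(V<90)&(S<90)&(B[...,2]>168)&(B[...,1]<0)&(B[...,0]>-80)
    t=reg&(H>40)&(H<90)&(S>80)&(B[...,2]>145)
    b=(B[...,2]>155)&(B[...,2]<185)&reg&(B[...,1]>40)
    return [np.median(B[m],0).round(1).tolist() for m in (red,k,t,b)]
for n in('top','scene'):
    z=np.load(f'pics/{n}.npz'); print(n,'before',meas(z['im'],z['d'],z)); print(n,'after',meas(*grab(n)))
st()
E
```

```text
top before [[-37.8, -105.7, 151.2], [-57.3, -48.7, 174.4], [58.8, -18.4, 149.8], [-89.6, 104.6, 171.2]]
top after [[-34.1, -107.1, 151.5], [-19.7, -49.5, 174.9], [59.1, 29.7, 148.9], [-89.6, 104.2, 171.8]]
scene before [[-36.2, -106.0, 149.8], [-57.8, -46.5, 173.2], [57.7, -19.2, 148.6], [-91.0, 112.0, 169.0]]
scene after [[-37.5, -105.6, 149.9], [-21.5, -48.3, 174.1], [71.6, 30.0, 148.5], [-91.0, 111.3, 169.6]]
t 9.28 box tcp [-132.2  -76.9] tipz 247.2 rot [-3.141  0.     0.227] F [0.1 0.5 0.1] op 0.495 tips 17.0
```

```bash
python3 -c "
from h import *; print(job.sign_off())"
```

```text
the job is handed in; nothing more can be done
None
```

The travel box is ready: the hatch is shut, the bolt is home and the catch has sprung back up behind it. I handed the job in at about 9.3 s, with the arm clear of everything.

- **Hatch:** I pushed it shut by the tab with closed fingers until it met its stop at about 12 N. The cameras put the tab's travel at 48–49 mm of 50.
- **Catch and bolt:** One fingertip held the red bar down, about 9 mm by force and height. The other pushed the knob until it hit a hard stop at about 25 N.
- **Lock:** After I let go, the red bar read the same height as at the start to within 0.3 mm, so it is fully up.
- **Other things:** The bottle was within 1 mm of where it started. The tweezers, cup and tape roll look undisturbed in the pictures, but I did not measure them.

**Checks that disagreed:** The two cameras gave 37.6 and 36.3 mm of bolt travel, not the full 40 mm, and the lock needs at least 37 mm. I put the gap down to coarse depth readings, because the hard stop and the fully raised catch both point to a locked bolt. I did not pull the bolt back to test the lock.

One drive call with a bad jaw value was refused whole before anything moved.

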